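# Count two bushes into the kit tray

## Robot

A 7-joint arm with a two-finger parallel gripper is mounted at the origin on a cart in front of the work surface, level with it; the furniture and walls round the work are solid. World frame = base frame: x ahead of the robot, y to its left, z up, the work surface at z = 0. Lengths are in m, angles in rad, forces in N, time in s.
With the tool pointing down it reaches from about 0.425 to 0.825 m from the base axis. Payload 3.6 kg.
Tool frame: the origin (TCP) lies at the very end of the fingers, on their centre line; the grasp point (between the pads) lies 19 mm behind it (robot.hold_point_z is the distance from the TCP to the grasp point, in m); z points along the fingers, y is the line along which they close (so a half turn about z gives the same grasp; the last joint's range is limited). The gripper opens to 93 mm and grips with 3 to 60 N. Pads are 15 mm wide; open, the fingers measure 128 mm over their backs; the gripper's body (75 mm by 188 mm) begins 65 mm behind the grasp point.
Start: joints at [-1.187, 0.615, -0.013, 1.423, 0.008, 1.103, -0.04], TCP at [0.26, 0.596, 0.219] pointing down, gripper open.
Joint ranges: [-3.12, 3.12], [-0.3, 2.06], [-1.34, 1.32], [0.26, 2.42], [-1.36, 4.5], [0.01, 1.98], [-2.84, 2.84]. Speed limits (rad/s): [2.79, 2.79, 3.14, 3.14, 3.14, 3.14, 3.14].

## Interface

Orientations are given as a unit quaternion [w, x, y, z].
In Python, from plant import robot, kin, eyes gives the robot as it stands. Calls block until the motion is done:
- robot.move_ptp(position, orientation): joint-space move of the TCP to a pose.
- robot.line_to(position, ori=None, max_speed=0.15, max_force=None): straight line of the TCP; ori=None keeps the orientation; max_speed is the mean speed in m/s. With max_force (N) it stops when the force on the tool has changed by that much, and returns True; else False.
- robot.move_j(angles): joint-space move.
- robot.ungrasp() and robot.close_gripper(): open the fingers fully, or close them until they stop; the grip force is fixed at half the most.
- robot.pause(seconds).
- kin.solve_ik(position, orientation): joint angles nearest the present ones, or None.
- robot.get_obs(): the state.
- eyes.snapshot(name): name is "side" or "top"; returns a dict with "img" (384x512x3 uint8, blue, green, red), "camera_matrix" (3x3 intrinsics, pixels), "R" (3x3) and "t" (3): a world point X has camera coordinates R X + t. Camera axes: x right, y down, z forward; pixel columns grow to the right and rows downward; lengths in m; the calibration is good to about 2 mm. A picture is of the moment at which its call begins. There is no depth.
A pose or a line that the arm cannot do raises robot.IKError and nothing moves.
- robot.hand_in(): hands the job in; it is judged then, once.
Trained networks look in a picture, given as the dict that the camera call returned (one of the last four; its "shot" number tells which), for a name from the list of things; names that differ only in an ending like _2 or _b are one class to them, and where a whole thing is asked for, a point or a joint stands for the part that bears it (a point fixed in the world has none). Each returns a list of dicts, best first, with "confidence" (0 to 1); they miss things now and then, are a little off and sometimes report something else, mostly with a low value. They report only what shows in the picture. A call takes as long as a camera call.
- eyes.look_for(query, picture): "location" ([x, y, z] in m, in world coordinates, good to about 4 mm: the middle of the surface that is visible of it).
- eyes.spot_point(query, picture): "location" ([x, y, z] in m, in world coordinates, good to about 4 mm: a listed point, or the origin of a listed thing).
The state is a dict: "clock": time; "joint_positions": joint angles; "qd": joint speeds; "effort": joint torques, N m; "tool_pos": TCP position; "orientation": TCP orientation; "wrist_force": force on the tool from outside, world axes, zero at the start; "moment": the same for the moment, N m; "opening": finger opening in m; "gripper_force": force on a finger pad.
Only numpy, scipy, OpenCV 4.12 (cv2) and the standard library are available. Lean on these libraries where they do the work, as an engineer would, in place of code of your own. Each camera call takes 0.05 s, during which the arm holds its last target. There are 200 camera calls.

## Task

This kit takes two bronze bushes: put exactly two of the three bushes from the bench into the empty blue tray, both standing upright on their flanges on the tray floor. Leave the third bush standing where it is.

Things in the scene. Friction and masses are not known exactly. Their poses are not given: they have to be found in the camera images.
- kit_tray: empty open blue steel kit tray, held fast to the bench, 100 mm along its x, 130 mm along its y, walls 3 mm thick and 13 mm high with a rolled rim, floor 3 mm thick. Origin: centre of its underside; z up. To its right a tall fixed test machine fills the back of the bench, nearest corner about x = 0.50, y = 0.05 m; the way past is in front of it, at x = 0.43 to 0.45 m, 0.25 to 0.30 m up
- bush_a: bronze-coloured flanged plain bush, standing upright on its flange with its open bore up: flange 34 mm diameter and 8 mm thick at the bottom, above it a 26 mm diameter collar (outer diameter) up to 26 mm height; 60 g. Origin: centre of its underside, z up along the bore. One of three identical bushes; a brass weight of similar colour, which has a knob on top in place of a bore, stands among them
- bush_b: bronze-coloured flanged plain bush, standing upright on its flange with its open bore up: flange 34 mm diameter and 8 mm thick at the bottom, above it a 26 mm diameter collar (outer diameter) up to 26 mm height; 60 g. Origin: centre of its underside, z up along the bore. One of three identical bushes; a brass weight of similar colour, which has a knob on top in place of a bore, stands among them
- bush_c: bronze-coloured flanged plain bush, standing upright on its flange with its open bore up: flange 34 mm diameter and 8 mm thick at the bottom, above it a 26 mm diameter collar (outer diameter) up to 26 mm height; 60 g. Origin: centre of its underside, z up along the bore. One of three identical bushes; a brass weight of similar colour, which has a knob on top in place of a bore, stands among them

How it is judged:
On the way:
1. a first bush stands in the tray, released (((x of bush_a in the frame of kit_tray between -0.039 and 0.039 m and y of bush_a in the frame of kit_tray between -0.054 and 0.054 m and z of bush_a in the frame of kit_tray below 0.009 m and angle between bush_a's own z axis and vertical below 0.17 rad and linear speed of bush_a below 0.02 m/s and contact force between bush_a and the fingers below 0.05 N) or (x of bush_b in the frame of kit_tray between -0.039 and 0.039 m and y of bush_b in the frame of kit_tray between -0.054 and 0.054 m and z of bush_b in the frame of kit_tray below 0.009 m and angle between bush_b's own z axis and vertical below 0.17 rad and linear speed of bush_b below 0.02 m/s and contact force between bush_b and the fingers below 0.05 N) or (x of bush_c in the frame of kit_tray between -0.039 and 0.039 m and y of bush_c in the frame of kit_tray between -0.054 and 0.054 m and z of bush_c in the frame of kit_tray below 0.009 m and angle between bush_c's own z axis and vertical below 0.17 rad and linear speed of bush_c below 0.02 m/s and contact force between bush_c and the fingers below 0.05 N))), for 0.2 s.
At the end, for the whole second after the job is handed in: exactly two of the three bushes stand upright (within 10 degrees) on the tray floor, inside its walls, released and at rest; the third still stands upright within 30 mm of where it started ((((x of bush_b in the frame of kit_tray between -0.039 and 0.039 m and y of bush_b in the frame of kit_tray between -0.054 and 0.054 m and z of bush_b in the frame of kit_tray below 0.009 m and angle between bush_b's own z axis and vertical below 0.17 rad and linear speed of bush_b below 0.02 m/s and contact force between bush_b and the fingers below 0.05 N) and (x of bush_c in the frame of kit_tray between -0.039 and 0.039 m and y of bush_c in the frame of kit_tray between -0.054 and 0.054 m and z of bush_c in the frame of kit_tray below 0.009 m and angle between bush_c's own z axis and vertical below 0.17 rad and linear speed of bush_c below 0.02 m/s and contact force between bush_c and the fingers below 0.05 N) and distance of bush_a from where it was at the start of the episode below 0.03 m and angle between bush_a's own z axis and vertical below 0.17 rad) or ((x of bush_a in the frame of kit_tray between -0.039 and 0.039 m and y of bush_a in the frame of kit_tray between -0.054 and 0.054 m and z of bush_a in the frame of kit_tray below 0.009 m and angle between bush_a's own z axis and vertical below 0.17 rad and linear speed of bush_a below 0.02 m/s and contact force between bush_a and the fingers below 0.05 N) and (x of bush_c in the frame of kit_tray between -0.039 and 0.039 m and y of bush_c in the frame of kit_tray between -0.054 and 0.054 m and z of bush_c in the frame of kit_tray below 0.009 m and angle between bush_c's own z axis and vertical below 0.17 rad and linear speed of bush_c below 0.02 m/s and contact force between bush_c and the fingers below 0.05 N) and distance of bush_b from where it was at the start of the episode below 0.03 m and angle between bush_b's own z axis and vertical below 0.17 rad) or ((x of bush_a in the frame of kit_tray between -0.039 and 0.039 m and y of bush_a in the frame of kit_tray between -0.054 and 0.054 m and z of bush_a in the frame of kit_tray below 0.009 m and angle between bush_a's own z axis and vertical below 0.17 rad and linear speed of bush_a below 0.02 m/s and contact force between bush_a and the fingers below 0.05 N) and (x of bush_b in the frame of kit_tray between -0.039 and 0.039 m and y of bush_b in the frame of kit_tray between -0.054 and 0.054 m and z of bush_b in the frame of kit_tray below 0.009 m and angle between bush_b's own z axis and vertical below 0.17 rad and linear speed of bush_b below 0.02 m/s and contact force between bush_b and the fingers below 0.05 N) and distance of bush_c from where it was at the start of the episode below 0.03 m and angle between bush_c's own z axis and vertical below 0.17 rad))); the robot touches nothing.
It also fails if it takes over 50 s, if anything falls off the work surface, if the arm or the gripper's body presses on something with over 40 N, if the wrist force passes 120 N, or if a joint passes its speed limit or range.

## Working session

There is one attempt and no reset: what is moved stays moved. The work goes in short steps, each a Python script; the robot and the scene stay as the last script left them, time stands still between calls to the robot, and variables do not carry over. Pictures are saved under pics/ and viewed, at most 10 in all, crops included, and the job is handed in when it is done.

```bash
mkdir -p pics; python3 - <<'E'
from plant import robot, kin, eyes
import cv2, numpy as np
for n in ("top","side"):
    p=eyes.snapshot(n); cv2.imwrite(f"pics/{n}0.png",p["img"])
    print(n,p["R"].round(3).tolist(),p["t"])
    for q in ("bush_a","kit_tray"):
        for f in (eyes.spot_point,eyes.look_for):
            for d in f(q,p):
                X=np.array(d["location"]);c=p["camera_matrix"]@(p["R"]@X+p["t"])
                print(q,f.__name__,X.round(4),round(d["confidence"],2),(c[:2]/c[2]).round())
o=robot.get_obs();print(o["tool_pos"],o["orientation"],o["clock"])
E
```

```text
top [[-0.027, -0.999, 0.025], [-0.985, 0.023, -0.169], [0.168, -0.029, -0.985]] [0.30550155 0.48778966 0.79348684]
bush_a call [ 0.4993  0.4102 -0.0029] 0.75 [195. 192.]
bush_a call [ 0.4192  0.3585 -0.0035] 0.66 [222. 233.]
bush_a call [ 0.6178  0.2297 -0.0034] 0.56 [285. 131.]
bush_a call [0.4932 0.4115 0.0166] 0.78 [193. 194.]
bush_a call [0.4191 0.3593 0.0161] 0.74 [221. 232.]
kit_tray call [ 4.388e-01  2.100e-01 -4.000e-04] 0.8 [299. 220.]
kit_tray call [0.4349 0.2114 0.0037] 0.57 [299. 222.]
side [[0.884, 0.467, -0.014], [0.379, -0.733, -0.565], [-0.274, 0.494, -0.825]] [-0.59182122  0.07439652  0.89143625]
bush_a call [ 5.018e-01  4.098e-01 -4.000e-04] 0.7 [279. 170.]
bush_a call [ 0.6194  0.2288 -0.0016] 0.51 [292. 265.]
bush_a call [ 0.4159  0.3586 -0.    ] 0.48 [231. 173.]
bush_a call [0.4213 0.3495 0.0137] 0.54 [230. 173.]
bush_a call [0.6214 0.2379 0.0244] 0.5 [296. 255.]
bush_a call [0.5005 0.4039 0.0129] 0.47 [277. 168.]
kit_tray call [ 0.4364  0.2165 -0.0025] 0.64 [203. 230.]
kit_tray call [0.4305 0.234  0.0018] 0.98 [205. 221.]
kit_tray call [0.6224 0.2365 0.0252] 0.29 [296. 256.]
[0.25950921 0.59587561 0.21858351] [-5.11956207e-05  2.03931508e-01  9.78985153e-01 -9.15642740e-05] 0.5
```

View pics/top0.png

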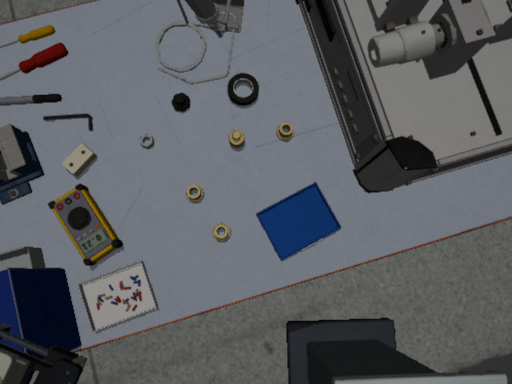

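View pics/side0.png

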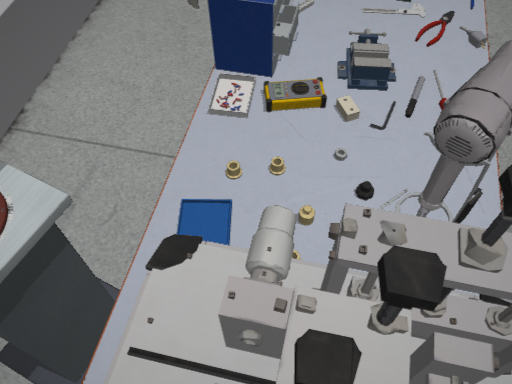

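Top view: three bored bushes at pixels (195,192), (222,233) and (285,131). The knobbed weight is at (237,138) and the tray is centred at about (299,221), turned about 26°. The side view agrees. I'll take the two bushes nearest the robot's left and leave the one at (285,131), which is beside the machine.

```bash
cat > h.py <<'E'
from plant import robot, kin, eyes
import cv2, numpy as np
from scipy.spatial.transform import Rotation as Ro
def ground(p,uv,z):
    d=p["R"].T@np.linalg.inv(p["camera_matrix"])@np.array([*uv,1.]); c=-p["R"].T@p["t"]
    return (c+d*(z-c[2])/d[2])
def tray(p):
    b,g,r=[p["img"][...,i].astype(int) for i in range(3)]
    _,l=cv2.connectedComponents(((b>80)&(b-r>60)).astype(np.uint8))
    ys,xs=np.nonzero(l==l[221,299])
    h=cv2.convexHull(np.c_[xs,ys].astype(np.float32))[:,0]
    W=np.array([ground(p,u,.012)[:2] for u in h],np.float32)
    c,s,a=cv2.minAreaRect(W*1000); return np.array(c)/1000,s,a
def quat(d):   # tool down, fingers closing along d; the half turn nearest the present joints
    d=np.array([*d,0.])/np.linalg.norm(d); z=np.array([0,0,-1.])
    qs=[Ro.from_matrix(np.c_[np.cross(y,z),y,z]).as_quat()[[3,0,1,2]] for y in (d,-d)]
    return qs
def best(pos,d):
    j0=np.array(robot.get_obs()["joint_positions"]); o=[]
    for q in quat(d):
        j=kin.solve_ik(pos,q)
        if j is not None: o.append((abs(np.array(j)-j0).max(),q,j))
    o.sort(key=lambda t:t[0]); return o
A=np.array([.5005,.410]);B=np.array([.4176,.3586])
n=np.array([-(A-B)[1],(A-B)[0]])
E
python3 - <<'E'
from h import *
p=eyes.snapshot("top"); print(tray(p))
for u in ((195,191),(222,231),(285,130)): print(ground(p,u,.02))
for P in (A,B): print([ (round(a,2),np.round(j,2)) for a,_,j in best([*P,.15],n)])
t=np.radians(26)
print([ (round(a,2),np.round(j,2)) for a,_,j in best([.437,.213,.15],[np.cos(t),np.sin(t)])])
E
```

```text
(array([0.43574445, 0.21275922]), (92.97664642333984, 127.71016693115234), 26.548002243041992)
[0.4973278  0.40735839 0.02      ]
[0.4208068  0.35768265 0.02      ]
[0.6132533  0.23295513 0.02      ]
[(np.float64(1.28), array([-0.58,  0.69, -0.25,  1.51,  0.19,  0.97,  1.24])), (np.float64(1.34), array([-1.02,  0.73,  0.54,  1.53, -0.42,  1.  , -1.38]))]
[(np.float64(1.24), array([-0.58,  0.55, -0.25,  1.8 ,  0.18,  0.82,  1.2 ])), (np.float64(1.35), array([-1.09,  0.59,  0.53,  1.81, -0.39,  0.85, -1.39]))]
[(np.float64(0.56), array([-0.63,  0.46,  0.19,  1.98, -0.13,  0.72,  0.09])), (np.float64(2.7), array([-0.07,  0.52, -0.63,  1.96,  0.43,  0.79,  2.66]))]
```

```bash
cat >> h.py <<'E'
T=np.array([.437,.213]);th=np.radians(26.5);ex=np.array([np.cos(th),np.sin(th)]);ey=np.array([-ex[1],ex[0]])
def pick(P):
    q=best([*P,.15],n)[0][1]
    robot.move_ptp([*P,.15],q); robot.line_to([*P,.06]); 
    print("touch",robot.line_to([*P,.013],max_speed=.06,max_force=8))
    robot.close_gripper(); o=robot.get_obs(); print("grip",o["opening"],o["gripper_force"],o["tool_pos"])
    robot.line_to([*P,.15]); o=robot.get_obs(); print("held",o["opening"],o["gripper_force"],o["clock"])
def place(y):
    P=T+y*ey; q=best([*P,.15],ex)[0][1]
    robot.move_ptp([*P,.15],q); robot.line_to([*P,.04])
    print("down",robot.line_to([*P,.0145],max_speed=.03,max_force=4),robot.get_obs()["tool_pos"])
    robot.ungrasp(); robot.line_to([*P,.15]); print(robot.get_obs()["clock"])
E
python3 - <<'E'
from h import *
o=robot.get_obs(); robot.line_to([*o["tool_pos"][:2],.26])
pick(A)
p=eyes.snapshot("top"); cv2.imwrite("pics/top1.png",p["img"])
p=eyes.snapshot("side"); cv2.imwrite("pics/side1.png",p["img"])
E
```

```text
touch False
grip 0.02488427914971469 29.992894786682882 [0.50044494 0.41009299 0.0129816 ]
held 0.024624461859685094 29.99078385746543 6.025
```

View pics/side1.png

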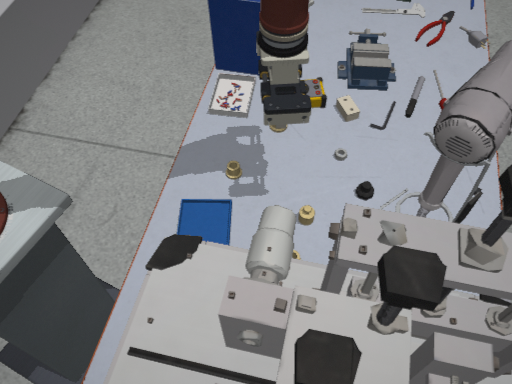

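The bush is held: the gripper hides the collar, but its flange shows below the fingers at about (279,127), and A's spot is empty. I'll lower until it touches, back off 2 mm so the opening fingers clear the rim, then release.

```bash
sed -i 's/^    robot.ungrasp(); robot.line_to/    z=robot.get_obs()["tool_pos"][2]; robot.line_to([*P,z+.002],max_speed=.03); robot.ungrasp(); robot.line_to/' h.py
python3 - <<'E'
from h import *
place(-.028)
pick(B)
p=eyes.snapshot("top"); cv2.imwrite("pics/top2.png",p["img"])
p=eyes.snapshot("side"); cv2.imwrite("pics/side2.png",p["img"][80:300,150:360].repeat(2,0).repeat(2,1))
E
```

```text
down True [0.44920401 0.18779642 0.01585771]
11.2417
touch False
grip 0.024070163042866296 29.999860108546272 [0.41761785 0.35849196 0.0129753 ]
held 0.024377210754137513 29.99978861265845 16.0417
```

View pics/side2.png

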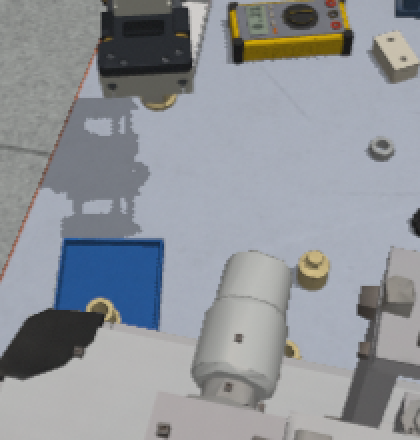

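The first bush stands in the tray at crop pixel (102,312). The second is held: its flange shows under the gripper at (158,100).

```bash
python3 - <<'E'
from h import *
place(.028)
robot.move_ptp([*A,.25],best([*A,.25],n)[0][1])
for nm in ("top","side"):
    p=eyes.snapshot(nm)
    for d in eyes.spot_point("bush_a",p):
        X=np.array(d["location"]); v=X[:2]-T; print(nm,X.round(3),round(d["confidence"],2),"tray",round(v@ex,4),round(v@ey,4))
    im=p["img"][80:300,150:400]
    cv2.imwrite(f"pics/{nm}3.png",im.repeat(2,0).repeat(2,1))
o=robot.get_obs();print(o["clock"],o["wrist_force"])
E
```

```text
down True [0.42422715 0.23789845 0.01589649]
21.3083
side [ 0.423  0.23  -0.002] 0.85 tray -0.0045 0.0218
side [0.448 0.194 0.004] 0.62 tray 0.0016 -0.0221
side [ 0.622  0.229 -0.001] 0.45 tray 0.1723 -0.068
22.6333 [0.62929679 0.22505274 0.23612466]
```

View pics/side3.png

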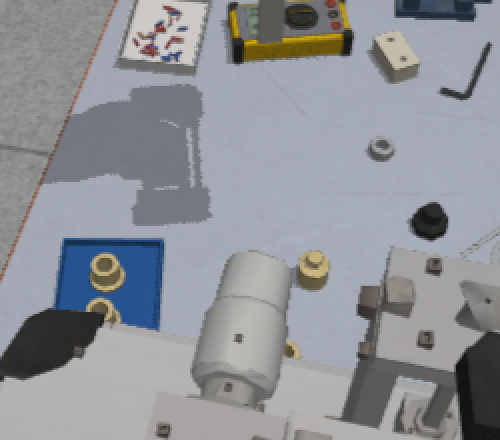

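View pics/top3.png

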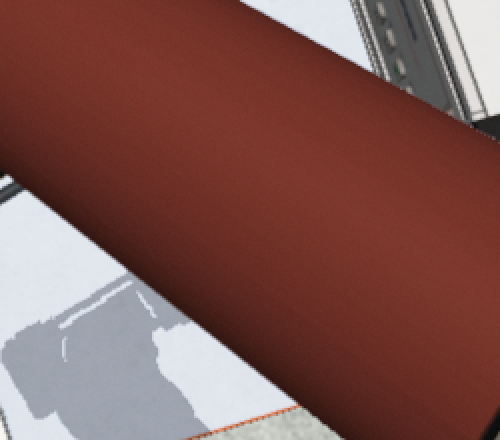

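Side view: both bushes stand upright in the tray at crop pixels (106,272) and (101,312). The third is still in place, partly hidden at (292,350). The arm blocks the top view. The networks put both well inside the tray limits and the arm touches nothing, so I'm handing in.

```bash
python3 -c "
from plant import robot
robot.pause(.3); print(robot.hand_in())"
```

```text
the job is handed in; nothing more can be done
None
```

I handed the job in at about 23 s on the robot clock: the last side picture shows two bushes standing upright in the blue tray and the third still at its starting place, but the hand-in returned no verdict.

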